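Put the ball bearing away in its dust case and slide the cover shut

ROBOT

A 6-joint arm with a two-finger parallel gripper is mounted at the origin on a cart in front of the work surface, level with it; the furniture and walls round the work are solid. World frame = base frame: x ahead of the robot, y to its left, z up, the work surface at z = 0. Lengths are in m, angles in rad, forces in N, time in s.
With the tool pointing down it reaches from about 0.35 to 0.975 m from the base axis. Payload 4.9 kg.
Tool frame: the origin (TCP) lies at the very end of the fingers, on their centre line; the grasp point (between the pads) lies 19 mm behind it (arm.grip_depth is the distance from the TCP to the grasp point, in m); x points along the fingers, z is the direction in which the jaws open and shut, and the axes are right-handed (so a half turn about x gives the same grasp; the last joint's range is limited). The gripper opens to 85 mm and grips with 20 to 120 N. Pads are 22 mm wide; open, the fingers measure 114 mm over their backs; the gripper's body (76 mm by 85 mm) begins 54 mm behind the grasp point. The pads swing forward as they close: fully open they stand 13 mm farther back than shut.
Start: joints at [1.066, 0.053, 1.613, -0, 1.476, -0.119], TCP at [0.235, 0.579, 0.231] pointing down, gripper open.
Joint ranges: [-3.01, 3.01], [-1.01, 2.22], [0.06, 2.58], [-1.02, 4.17], [0.09, 2.62], [-3.14, 3.14]. Speed limits (rad/s): [2.57, 2.57, 3.14, 3.14, 3.14, 3.14].

INTERFACE

Orientations are given as a rotation vector (axis times angle).
In Python, from station import arm gives the robot as it stands.
- The arm moves only by the tool play_rows, never from a script. Its arguments are lists of equal length, an entry for each row: "fingers": the closure, from 0 (fully open) to 1 (shut); "offset": the shift along the tool's x, y, z in m, a list of three; "dr": the turn, a rotation vector about the tool's x, y, z in rad, a list of three. A call has 1 to 20 rows; each row is the pose to reach, as a shift and turn from the pose commanded when the call began, along the tool's axes at that moment; what a row does not reach only later rows make up. A row lasts 1/12 s, in which the tool goes at most 41.7 mm and 7.16 degrees, less where a joint would pass 70% of its speed; a pose out of reach is approached as far as the arm can. A call with a gripper value outside its range is refused whole. The fingers move at their own pace and stop on an object; "squeeze" is the grip in N (left out, the last holds). Time passes only in rows, so rows that repeat a pose let the fingers close. It gives the time, the measured TCP pose, the force and the opening at its end, in the units of the state.
- arm.read_state(): the state, without advancing time (a new reading comes with each control period).
- arm.snapshot(name): name is "side" or "top"; returns (picture, depth): 400x640x3 uint8, red, green, blue; 400x640 float32, m along the optical axis (not along the pixel's ray), 0 where there is no reading.
- arm.get_calibration(name): a dict with "vfov" (degrees; the focal length in pixels is half the picture's height over the tangent of half this angle, whatever the lens; pixels are square), "cx", "cy" (the principal point, pixels), "k1" (the pictures are not rectified: a ray, as slopes to the right and down, at radius r is drawn at 1 + k1 r^2 times it, then the intrinsics apply), "R" (3x3) and "t" (3): a world point X has camera coordinates R X + t. Camera axes: x right, y down, z forward; pixel columns grow to the right and rows downward; lengths in m; the calibration is good to about 2 mm. A picture is of the moment at which its call begins. get_calibration takes no time and is no camera call.
- arm.close_job(): hands the job in, once; it reports no verdict.
The state is a dict: "clock": time; "joints": joint angles; "qvel": joint speeds; "joint_torque": joint torques, N m; "ee_pos": TCP position; "tcp_rot": TCP orientation; "force": force on the tool from outside, world axes, zero at the start; "wrist_torque": the same for the moment, N m; "opening": finger opening in m.
Only numpy, scipy, OpenCV 4.12 (cv2) and the standard library are available. Lean on these libraries where they do the work, as an engineer would, in place of code of your own. Each camera call takes 0.05 s, during which the arm holds its last target.

TASK

Lay the ball bearing flat in the open bay at the front of the two-tier aluminium case, setting it down gently rather than dropping it. Then take the pull of the sliding cover, which stands back under the upper deck, and slide the cover fully home over the bay. Do not knock the upper deck, and leave the two gears where they lie.

Things in the scene. Friction and masses are not known exactly. Their poses are not given: they have to be found in the camera images.
- case: Two-tier aluminium case fixed on the left-hand granite plate; place and yaw vary. Base 250 (x) x 116 (y) x 45 mm high. Origin: centre of underside; x from front (robot's side) to rear, z up. Own frame, mm: front wall x -125 to -119, top z 40; rails |y| 49 to 58, top z 45; open front bay x -119 to -19; closed rear part x -19 to 103; pillar x 104 to 124, |y| under 38, up to the deck.
- deck: Upper deck of the case, a fixed shelf held only by the rear pillar; do not knock it. Origin: above the case's origin, at the underside, 220 mm over the granite; axes as the case. It spans x -12 to 125, y -75 to 75 mm, 16 mm thick with its lips; fixed small things stand on it up to 45 mm above its underside. Below it is open to the front and both sides.
- deck_edge (a point): Middle of the front lower edge of the upper deck (220 mm over the granite). Axes as the case: x points to the rear. A tall measuring column with a handwheel, part of the room, stands on the same plate to the right of the case's rear: keep the arm clear of it and of the deck when crossing over.
- bay (a point): Centre of the floor (9 mm over the granite) of the open front bay of the case. The bay is 100 (x) x 100 (y) mm inside and 26 mm deep under the cover. Axes as the case. The deck's front edge is 57 mm behind this point.
- cover (a joint): Sliding cover, m: 0 = fully home over the front bay, front edge against the front wall; 0.108 = fully open, back (case +x) under the deck. Starts at 0.096 to 0.108. Constant friction about 2 N; stays where it is left.
- cover_grip (a point): Centre of the cover's pull, a black upright bar 26 (case x) x 12 (case y) x 30 mm tall; its top is 15 mm above this point, the cover's upper face 15 mm below (40 mm over the granite). Axes as the case; moves with the cover. Open, it is 11 to 23 mm behind the deck's front edge: take it across its 12 mm sides with the tool tilted some 25 to 45 degrees, fingers pointing to the rear and down.
- bearing_center (a point): Centre of the loose steel ball bearing: a flat ring 42 mm in diameter and 12 mm high, about 90 g, lying flat on the right-hand granite plate (z up when flat); this point is half-way up. The collision shape is a solid disc; grasp across the outer ring. A measuring instrument of the room stands on the same plate farther from the robot.
- bearing: The same ball bearing; origin at the centre of its underside, z up when flat.
- pinion: Small dark pinion, 28 mm in diameter, 18 mm high, standing on the right-hand plate; a bystander. Origin: centre of its underside.
- spur_gear: Steel spur gear, 52 mm in diameter, 14 mm high, flat on the right-hand plate; a bystander. Origin: centre of its underside.
There are look-alikes about, which are no part of the job. Leave any brown, green or yellow look-alike of the bearing alone.

How it is judged:
By the outcome, as a careful person would: the job done as asked, in the order asked, and still so for the second after the job is handed in, with the robot touching nothing.
It also fails if it takes over 58 s, if anything falls off the work surface, if the arm or the gripper's body presses on something with over 40 N, if the wrist force passes 120 N, or if a joint passes its speed limit or range.

## Working session

There is one attempt and no reset: what is moved stays moved. The work goes in short steps, Python scripts to look and compute and a tool call to move; the robot and the scene stay as the last step left them, time stands still between calls to the robot, and variables do not carry over. Pictures are saved under pics/ and viewed, and the job is handed in when it is done.

Besides the shell and the picture viewer there is one more tool, called after "Request:" as a command line: name --argument value ..., lists and objects as JSON in quotes. play_rows: Moves the arm, as the interface text tells. Its arguments: {"type":"object","properties":{"fingers":{"type":"array"},"offset":{"type":"array"},"dr":{"type":"array"},"squeeze":{"type":"number"}},"required":["fingers","offset","dr"]}

```bash
ls; mkdir -p pics; cat > h.py <<'E'
import numpy as np, cv2
from station import arm
def snap(n,f=None):
    p,d=arm.snapshot(n)
    if f: cv2.imwrite('pics/'+f,p[:,:,::-1])
    return p,d
def K(n):
    c=arm.get_calibration(n); f=200/np.tan(np.radians(c['vfov'])/2)
    return c,f
def rays(n,uv):
    c,f=K(n); uv=np.atleast_2d(np.array(uv,float))
    s=(uv-[c['cx'],c['cy']])/f
    r=s.copy()
    for _ in range(30): r=s/(1+c['k1']*(r**2).sum(1,keepdims=True))
    R=np.array(c['R']);t=np.array(c['t'])
    d=np.c_[r,np.ones(len(r))]@R
    return -R.T@t,d
def onplane(n,uv,z):
    o,d=rays(n,uv); return o+d*((z-o[2])/d[:,2])[:,None]
def proj(n,X):
    c,f=K(n); P=np.atleast_2d(X)@np.array(c['R']).T+np.array(c['t'])
    s=P[:,:2]/P[:,2:]; s=s*(1+c['k1']*(s**2).sum(1,keepdims=True))
    return s*f+[c['cx'],c['cy']]
def cloud(n,d):
    v,u=np.mgrid[0:400,0:640]
    o,r=rays(n,np.c_[u.ravel(),v.ravel()])
    return (o+r*d.reshape(-1,1)).reshape(400,640,3)
E
python3 - <<'E'
from h import *
for n in('side','top'):
    p,d=snap(n,n+'0.png'); np.savez('/tmp/'+n,p=p,d=d); c=arm.get_calibration(n); print(c, -np.array(c['R']).T@c['t'])
print(arm.read_state())
E
```

```text
pics
{'vfov': 46.97371126185675, 'cx': 321.1812431408547, 'cy': 201.65754866310138, 'k1': -0.13141262345708032, 'R': array([[ 0.82355408, -0.56708267,  0.01326398],
       [-0.32133678, -0.48568036, -0.81293128],
       [ 0.46744129,  0.66523066, -0.58220856]]), 't': array([-0.43748022,  0.2654547 ,  1.08058625])} [-0.05952166 -0.83800042  0.85072572]
{'vfov': 56.51453554458879, 'cx': 316.67678484675804, 'cy': 193.74415993361237, 'k1': -0.08411179704846082, 'R': array([[ 0.01743066, -0.99958663,  0.02286352],
       [-0.99846007, -0.01860639, -0.05226168],
       [ 0.05266548, -0.02191736, -0.99837166]]), 't': array([-0.08128835,  0.46686028,  1.08027334])} [ 0.41066514 -0.04889142  1.10477173]
{'clock': 0.1, 'joints': array([ 1.06602904e+00,  5.32846300e-02,  1.61416426e+00,  4.46514398e-05,
        1.47603601e+00, -1.18995389e-01]), 'qvel': array([ 2.10100558e-05, -9.14386628e-04, -1.86242913e-03,  9.53321266e-04,
       -1.29045082e-03,  1.42432397e-03]), 'joint_torque': array([ 1.44154579e-03, -3.94901240e+01, -3.71363997e+01, -4.99739156e-05,
        3.90214656e-03,  4.57886017e-06]), 'ee_pos': array([0.23487674, 0.57856662, 0.23018531]), 'tcp_rot': array([-0.92141346,  1.36910943,  0.92005597]), 'force': array([0.22585694, 0.61541771, 0.62133092]), 'wrist_torque': array([ 0.03986489, -0.02978951,  0.03704955]), 'opening': 0.08542786384135617}
```

View pics/side0.png

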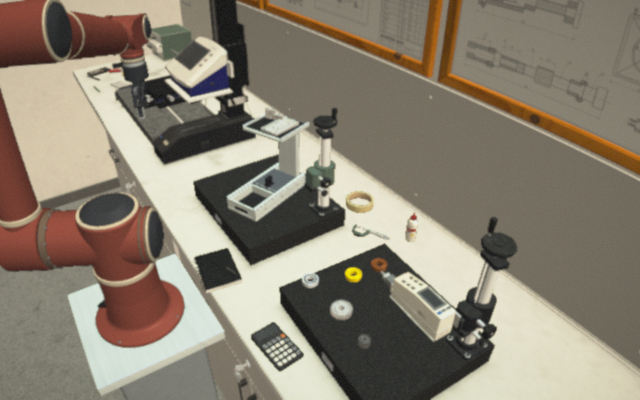

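View pics/top0.png

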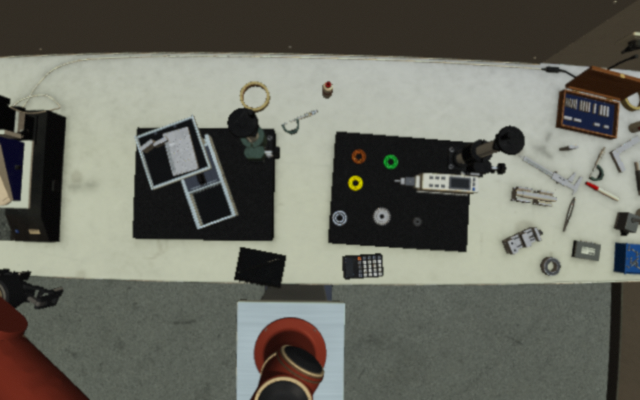

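```bash
python3 - <<'E'
from h import *
a=np.load('/tmp/top.npz');s=np.load('/tmp/side.npz')
A=cv2.resize(a['p'][140:250,325:485],None,fx=5,fy=5,interpolation=cv2.INTER_CUBIC)[:,:,::-1]
cv2.imwrite('pics/c1.png',A)
cv2.imwrite('pics/c2.png',cv2.resize(a['p'][105:240,130:280],None,fx=4,fy=4,interpolation=cv2.INTER_CUBIC)[:,:,::-1])
cv2.imwrite('pics/c3.png',cv2.resize(s['p'][105:255,190:350],None,fx=4,fy=4,interpolation=cv2.INTER_CUBIC)[:,:,::-1])
cv2.imwrite('pics/c4.png',cv2.resize(s['p'][250:370,280:420],None,fx=5,fy=5,interpolation=cv2.INTER_CUBIC)[:,:,::-1])
for n,D in(('top',a),('side',s)):
    C=cloud(n,D['d']); np.save('/tmp/c'+n,C)
C=np.load('/tmp/ctop.npy')
for uv in [(340,218),(348,218),(382,215),(417,221),(360,235),(440,235),(250,215),(210,205),(200,215),(230,215)]: print(uv,C[uv[1],uv[0]].round(4))
E
```

```text
(340, 218) [ 0.3981 -0.1435  0.0017]
(348, 218) [ 0.3985 -0.1677 -0.0015]
(382, 215) [ 0.409  -0.2694 -0.0005]
(417, 221) [ 0.3926 -0.3764 -0.0026]
(360, 235) [ 0.3484 -0.2045 -0.0032]
(440, 235) [ 0.3516 -0.446   0.0017]
(250, 215) [ 4.022e-01  1.233e-01 -1.000e-04]
(210, 205) [0.4294 0.2414 0.0068]
(200, 215) [0.3994 0.27   0.0076]
(230, 215) [0.4014 0.175  0.0364]
```

View pics/c1.png

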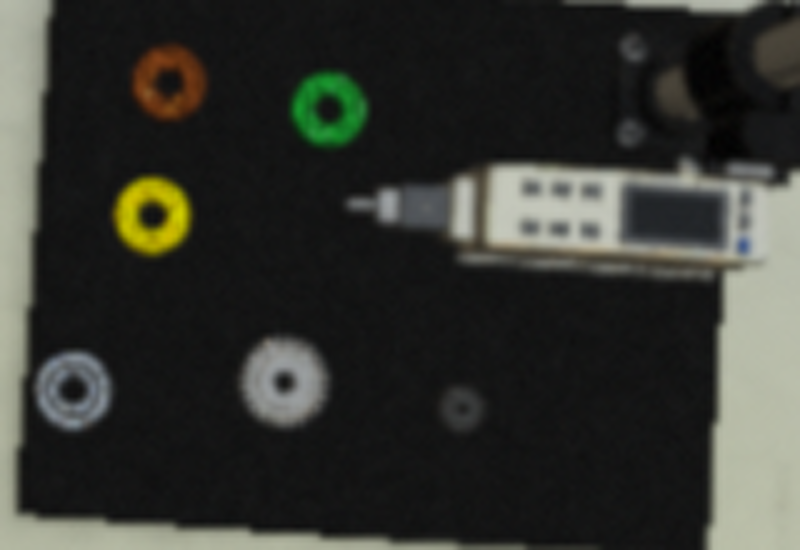

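View pics/c2.png

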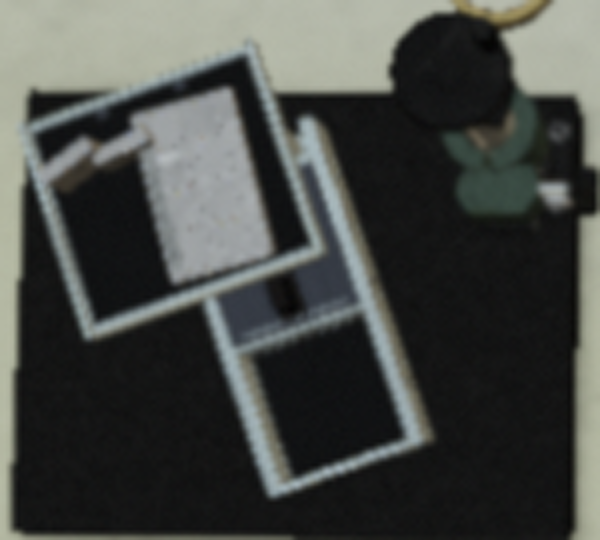

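View pics/c3.png

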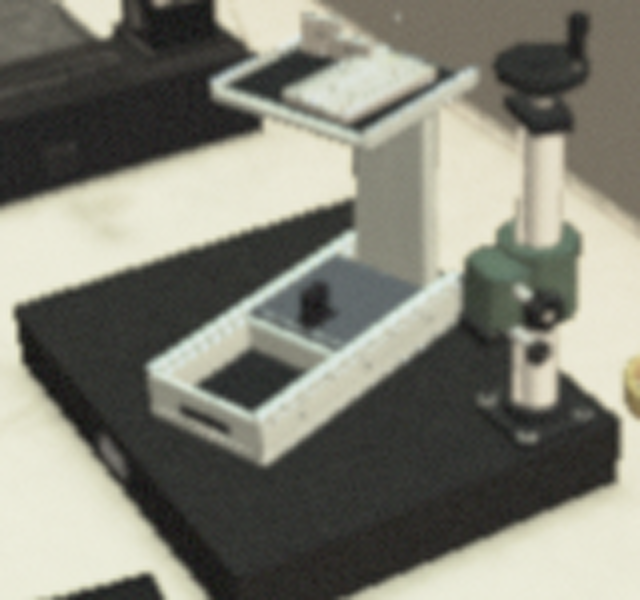

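View pics/c4.png

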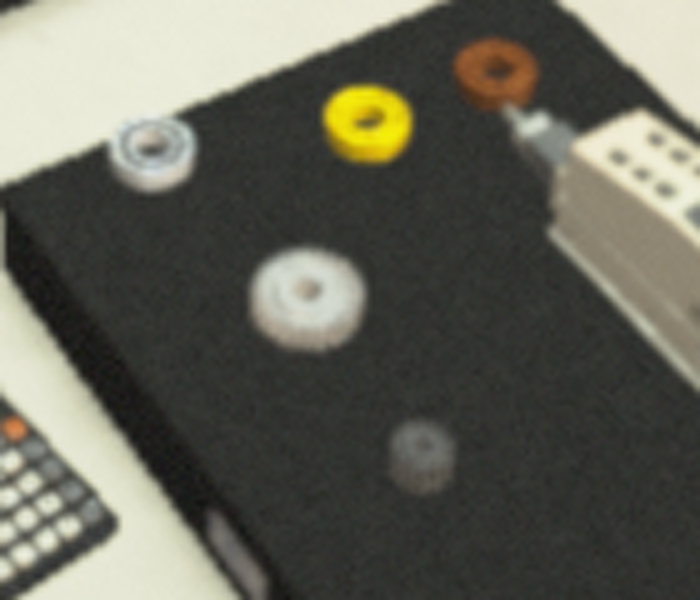

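```bash
python3 - <<'E'
from h import *
for n in('top','side'):
    p=np.load('/tmp/%s.npz'%n)['p'];C=np.load('/tmp/c%s.npy'%n)
    reg=(C[...,0]>.25)&(C[...,0]<.75)&(C[...,1]>.05)&(C[...,1]<.45)
    z=C[...,2]
    dk=reg&(z>.205)&(z<.245); l,L,st,_=cv2.connectedComponentsWithStats(dk.astype(np.uint8)); 
    k=1+np.argmax(st[1:,4]); P=C[L==k][:,:2]
    c,s,a=cv2.minAreaRect((P*1000).astype(np.float32)); print(n,'deck',c,s,a,st[k], 'z',np.percentile(z[L==k],[5,50,95]).round(4))
    cs=reg&(z>.032)&(z<.052); l,L,st,_=cv2.connectedComponentsWithStats(cs.astype(np.uint8)); 
    k=1+np.argmax(st[1:,4]); P=C[L==k][:,:2]
    c,s,a=cv2.minAreaRect((P*1000).astype(np.float32)); print(n,'case',c,s,a,st[k]); print(cv2.boxPoints((c,s,a)).round(1))
    # ring
    hsv=cv2.cvtColor(p,cv2.COLOR_RGB2HSV)
    c0=(340,218) if n=='top' else (310.5,281)
    m=np.zeros(p.shape[:2],np.uint8); cv2.circle(m,tuple(int(round(v)) for v in c0),12,1,-1)
    m=m*(p.min(2)>60)
    l,L,st,ce=cv2.connectedComponentsWithStats(m); k=1+np.argmax(st[1:,4])
    cn,_=cv2.findContours((L==k).astype(np.uint8),cv2.RETR_EXTERNAL,cv2.CHAIN_APPROX_NONE)
    q=cn[0][:,0,:]; print(st[k]); 
    (e,ax,an)=cv2.fitEllipse(q); print('ell',e,ax,an, onplane(n,[e],.012 if n=='top' else .006))
    # enc circle on plane of top
    w=onplane(n,q,.012)[:,:2]*1000; print('circle',cv2.minEnclosingCircle(w.astype(np.float32)))
E
```

```text
top deck (550.973388671875, 278.0545349121094) (137.29335021972656, 152.99151611328125) 21.107820510864258 [ 135  114   77   76 3408] z [0.2276 0.2318 0.2408]
top case (497.30267333984375, 256.8697814941406) (249.1370391845703, 119.58844757080078) 20.88689613342285 [ 181  134   56   95 1149]
[[359.6 268.3]
 [402.2 156.6]
 [635.  245.4]
 [592.4 357.1]]
[332 210  15  16 169]
ell (339.07049560546875, 217.59242248535156) (14.422006607055664, 15.047463417053223) 3.632568359375 [[ 0.39939384 -0.13989446  0.012     ]]
circle ((399.6235046386719, -139.92135620117188), 22.78955841064453)
side deck (549.26171875, 279.25347900390625) (138.91038513183594, 161.9835205078125) 22.60451889038086 [ 242  113   68   30 1133] z [0.2234 0.2312 0.2397]
side case (498.49127197265625, 258.2531433105469) (258.1637878417969, 123.7083969116211) 20.983701705932617 [ 227  163   79   50 1220]
[[355.8 269.8]
 [400.1 154.3]
 [641.2 246.7]
 [596.9 362.2]]
[299 269  21  20 313]
ell (309.58056640625, 278.8129577636719) (18.508153915405273, 19.81869125366211) 110.16027069091797 [[ 0.40142998 -0.1359417   0.006     ]]
circle ((399.97711181640625, -140.39016723632812), 34.32781982421875)
```

```bash
cat >> h.py <<'E'
from scipy.spatial.transform import Rotation as Ro
YAW=np.radians(21.0); CO=np.array([.4975,.257,0])
Rc=Ro.from_euler('z',YAW).as_matrix()
def case(x,y,z): return CO+Rc@(np.array([x,y,z])/1000)
def tool(yaw,tilt=0):
    # tool x = down tilted toward heading yaw; z=jaw = horizontal perpendicular
    h=np.array([np.cos(yaw),np.sin(yaw),0]); x=np.sin(tilt)*h-np.cos(tilt)*np.array([0,0,1])
    z=np.array([-np.sin(yaw),np.cos(yaw),0]); y=np.cross(z,x); return np.c_[x,y,z]
def cur():
    s=arm.read_state(); return np.array(s['ee_pos']),Ro.from_rotvec(s['tcp_rot']).as_matrix(),s
def rel(p,R,P=None,Q=None):
    if P is None: P,Q,_=cur()
    return (Q.T@(np.array(p)-P)).round(4), Ro.from_matrix(Q.T@R).as_rotvec().round(4)
E
python3 - <<'E'
from h import *
P,Q,s=cur();print(Q.round(3)); 
for y in (YAW,-.3,YAW+np.pi):print(rel(P,tool(y)))
a=np.load('/tmp/top.npz')['p'].copy();b=np.load('/tmp/side.npz')['p'].copy()
for n,im,x0,y0,w,h,o in(('top',a,130,105,160,135,'o1.png'),('side',b,190,105,160,150,'o2.png')):
    im=cv2.resize(im[y0:y0+h,x0:x0+w],None,fx=4,fy=4)[:,:,::-1].copy()
    for loop in ([(-125,-58,45),(-125,58,45),(125,58,45),(125,-58,45)],[(-19,-49,45),(-119,-49,45),(-119,49,40),(-119,-49,40)],[(-12,-75,236),(-12,75,236),(125,75,236),(125,-75,236)]):
        q=((proj(n,[case(*c) for c in loop])-[x0,y0]+.5)*4).astype(np.int32)
        cv2.polylines(im,[q],True,(0,0,255),1)
    for cx in(-1,11):
        for yy in (-6,6):
            q=((proj(n,[case(cx-13,yy,70),case(cx+13,yy,70)])-[x0,y0]+.5)*4).astype(np.int32); cv2.polylines(im,[q],True,(0,255,0) if cx<0 else (255,255,0),1)
    cv2.imwrite('pics/'+o,im)
w=np.arange(0,6.3,.1);ring=np.c_[.3995+.021*np.cos(w),-.140+.021*np.sin(w),0*w+.012]
x0,y0=295,262;im=cv2.resize(b[y0:y0+40,x0:x0+40],None,fx=10,fy=10)[:,:,::-1].copy()
cv2.polylines(im,[((proj('side',ring)-[x0,y0]+.5)*10).astype(np.int32)],True,(0,0,255),1);cv2.imwrite('pics/o3.png',im)
E
```

```text
[[-0.001 -0.927  0.376]
 [-0.002  0.376  0.927]
 [-1.     0.    -0.002]]
(array([0., 0., 0.]), array([-0.7523, -0.0017, -0.001 ]))
(array([0., 0., 0.]), array([-0.0858, -0.0019, -0.0003]))
(array([0., 0., 0.]), array([ 2.3893e+00, -1.2000e-03,  2.1000e-03]))
```

View pics/o1.png

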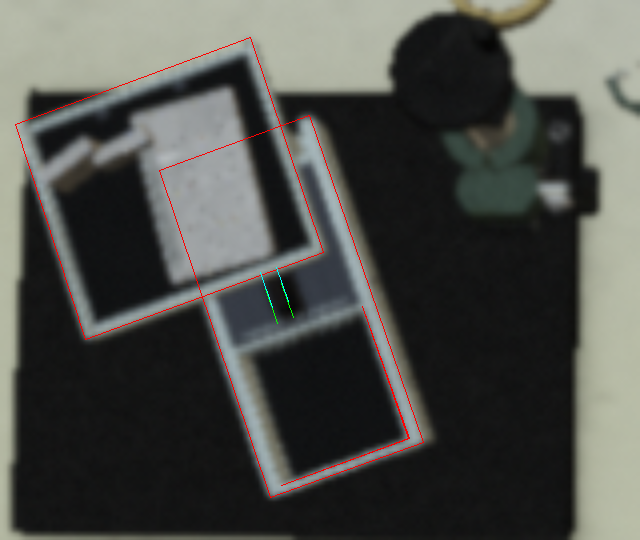

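View pics/o2.png

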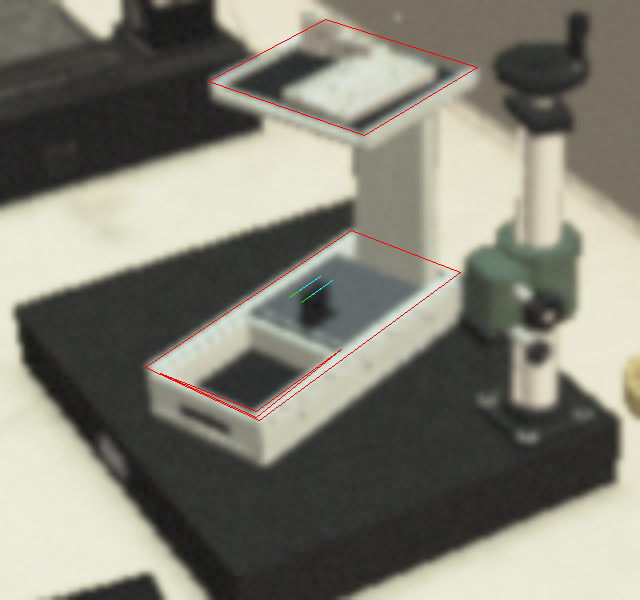

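View pics/o3.png

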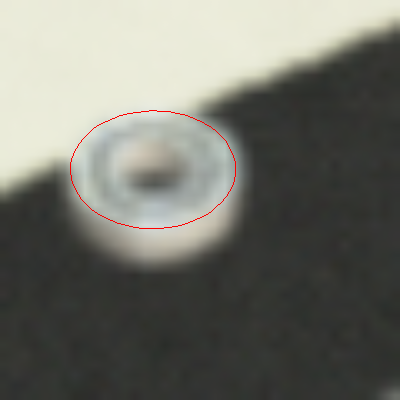

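```bash
sed -i 's/\.4975,\.257,0/.4975,.256,0/' h.py; python3 - <<'E'
from h import *
P,Q,s=cur()
for p in [(.42,0,.22),(.3995,-.1405,.10)]:print(rel(p,Q))
E
```

```text
(array([ 0.011 , -0.3892, -0.4664]), array([0., 0., 0.]))
(array([ 0.1312, -0.4231, -0.604 ]), array([0., 0., 0.]))
```

Request:
play_rows --fingers '[0, 0, 0, 0, 0, 0, 0, 0, 0, 0, 0, 0, 0, 0, 0, 0, 0, 0, 0, 0]' --offset '[[0, -0.01, -0.012], [0.001, -0.025, -0.03], [0.002, -0.045, -0.054], [0.003, -0.07, -0.084], [0.004, -0.095, -0.114], [0.005, -0.12, -0.144], [0.006, -0.145, -0.174], [0.007, -0.17, -0.204], [0.008, -0.195, -0.234], [0.009, -0.22, -0.264], [0.01, -0.245, -0.294], [0.01, -0.27, -0.324], [0.011, -0.295, -0.354], [0.011, -0.32, -0.384], [0.011, -0.345, -0.414], [0.011, -0.365, -0.438], [0.011, -0.38, -0.456], [0.011, -0.389, -0.466], [0.011, -0.389, -0.466], [0.011, -0.389, -0.466]]' --dr '[[0, 0, 0], [0, 0, 0], [0, 0, 0], [0, 0, 0], [0, 0, 0], [0, 0, 0], [0, 0, 0], [0, 0, 0], [0, 0, 0], [0, 0, 0], [0, 0, 0], [0, 0, 0], [0, 0, 0], [0, 0, 0], [0, 0, 0], [0, 0, 0], [0, 0, 0], [0, 0, 0], [0, 0, 0], [0, 0, 0]]' --squeeze 40

```text
clock: 1.77
ee_pos: [0.42, 0.0007, 0.2198]
tcp_rot: [-0.918, 1.369, 0.92]
force: [1.0, -1.2, -0.5]
opening: 0.0854
```

```bash
python3 - <<'E'
from h import *
P,Q,s=cur()
for p in [(.3998,-.1402,.10),(.3998,-.1402,.03)]:print(rel(p,Q))
print(s['joints'].round(3))
E
```

```text
(array([ 0.1198, -0.0347, -0.1381]), array([0., 0., 0.]))
(array([ 0.1898, -0.0348, -0.1381]), array([0., 0., 0.]))
[-0.176 -0.467  2.077  0.     1.533 -1.36 ]
```

Request:
play_rows --fingers '[0.1, 0.2, 0.3, 0.33, 0.33, 0.33, 0.33, 0.33, 0.33, 0.33, 0.33]' --offset '[[0.01, -0.005, -0.02], [0.03, -0.012, -0.05], [0.055, -0.021, -0.085], [0.08, -0.028, -0.113], [0.1, -0.033, -0.131], [0.12, -0.0347, -0.138], [0.14, -0.0347, -0.138], [0.16, -0.0347, -0.138], [0.175, -0.0347, -0.138], [0.18, -0.0347, -0.138], [0.18, -0.0347, -0.138]]' --dr '[[0, 0, 0], [0, 0, 0], [0, 0, 0], [0, 0, 0], [0, 0, 0], [0, 0, 0], [0, 0, 0], [0, 0, 0], [0, 0, 0], [0, 0, 0], [0, 0, 0]]'

```text
clock: 2.68
ee_pos: [0.3993, -0.1383, 0.0387]
tcp_rot: [-0.919, 1.368, 0.925]
force: [0.2, -0.2, 0.8]
opening: 0.057
```

```bash
python3 - <<'E'
from h import *
b,d=snap('side','s2.png'); t,_=snap('top')
x,y=proj('side',[(.4,-.14,.02)])[0].astype(int)
A=cv2.resize(b[y-50:y+40,x-60:x+60],None,fx=5,fy=5,interpolation=2)[:,:,::-1]
cv2.imwrite('pics/c5.png',A)
cv2.imwrite('pics/c6.png',cv2.resize(t[150:270,280:420],None,fx=4,fy=4,interpolation=2)[:,:,::-1])
E
```

```text
(no output)
```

View pics/c5.png

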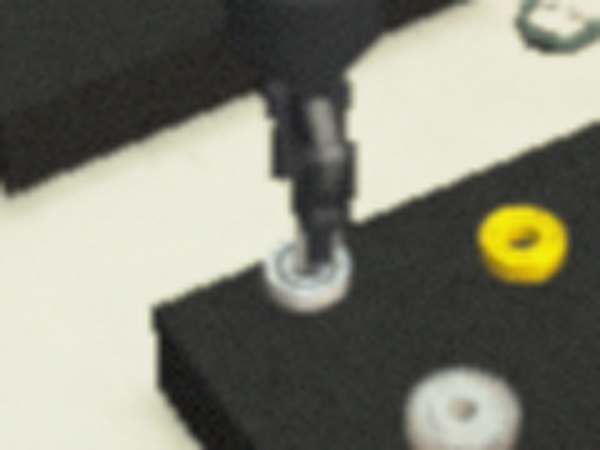

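View pics/c6.png

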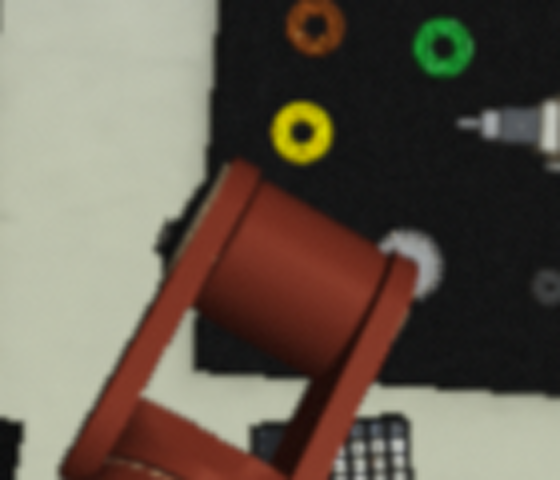

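Request:
play_rows --fingers '[0.33, 0.33, 0.33, 0.33, 0.33, 0.33, 0.33]' --offset '[[0.01, 0, 0], [0.02, 0, 0], [0.028, 0, 0], [0.033, 0, 0], [0.036, 0, 0], [0.036, 0, 0], [0.036, 0, 0]]' --dr '[[0, 0, 0], [0, 0, 0], [0, 0, 0], [0, 0, 0], [0, 0, 0], [0, 0, 0], [0, 0, 0]]'

```text
clock: 3.37
ee_pos: [0.4003, -0.14, 0.0041]
tcp_rot: [-0.92, 1.368, 0.921]
force: [-0.1, 0.2, -0.3]
opening: 0.0572
```

Request:
play_rows --fingers '[0.33, 0.33, 0.33]' --offset '[[0.002, 0, 0], [0.004, 0, 0], [0.004, 0, 0]]' --dr '[[0, 0, 0], [0, 0, 0], [0, 0, 0]]'

```text
clock: 3.62
ee_pos: [0.4004, -0.14, 0.0002]
tcp_rot: [-0.92, 1.367, 0.92]
force: [0.8, 0.9, -0.6]
opening: 0.0571
```

```bash
python3 - <<'E'
from h import *
b,d=snap('side')
x,y=proj('side',[(.4,-.14,.02)])[0].astype(int)
cv2.imwrite('pics/c7.png',cv2.resize(b[y-30:y+25,x-35:x+35],None,fx=10,fy=10,interpolation=2)[:,:,::-1])
E
```

```text
(no output)
```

View pics/c7.png

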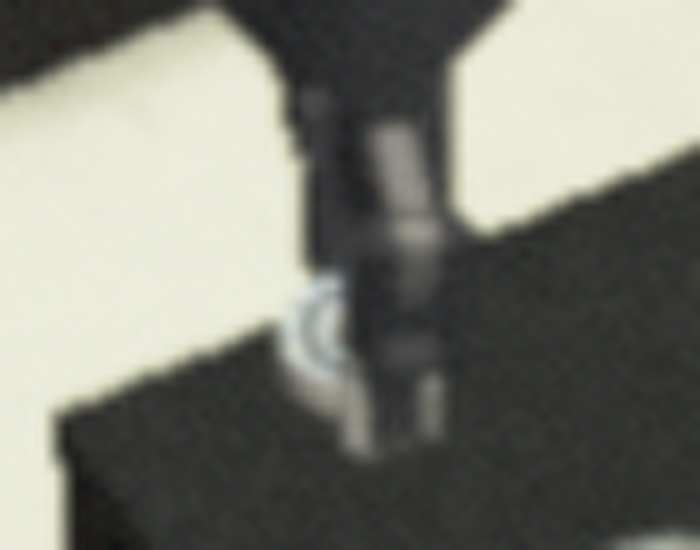

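Request:
play_rows --fingers '[0.4, 0.45, 0.5, 0.55, 0.65, 0.65, 0.65, 0.65]' --offset '[[0, 0, 0], [0, 0, 0], [0, 0, 0], [0, 0, 0], [0, 0, 0], [0, 0, 0], [0, 0, 0], [0, 0, 0]]' --dr '[[0, 0, 0], [0, 0, 0], [0, 0, 0], [0, 0, 0], [0, 0, 0], [0, 0, 0], [0, 0, 0], [0, 0, 0]]'

```text
clock: 4.33
ee_pos: [0.4008, -0.1402, 0.0008]
tcp_rot: [-0.921, 1.367, 0.92]
force: [-2.4, 0.6, 4.7]
opening: 0.0391
```

Request:
play_rows --fingers '[0.65, 0.65, 0.65, 0.65, 0.65, 0.65, 0.65, 0.65]' --offset '[[-0.003, 0, 0], [-0.01, 0, 0], [-0.025, 0, 0], [-0.045, 0, 0], [-0.065, 0, 0], [-0.08, 0, 0], [-0.08, 0, 0], [-0.08, 0, 0]]' --dr '[[0, 0, 0], [0, 0, 0], [0, 0, 0], [0, 0, 0], [0, 0, 0], [0, 0, 0], [0, 0, 0], [0, 0, 0]]'

```text
clock: 5.0
ee_pos: [0.401, -0.1403, 0.081]
tcp_rot: [-0.922, 1.366, 0.919]
force: [0.6, -0.3, -1.3]
opening: 0.0391
```

```bash
python3 - <<'E'
from h import *
b,d=snap('side')
x,y=proj('side',[(.4,-.14,.08)])[0].astype(int)
cv2.imwrite('pics/c8.png',cv2.resize(b[y-30:y+30,x-35:x+35],None,fx=10,fy=10,interpolation=2)[:,:,::-1])
E
```

```text
(no output)
```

View pics/c8.png

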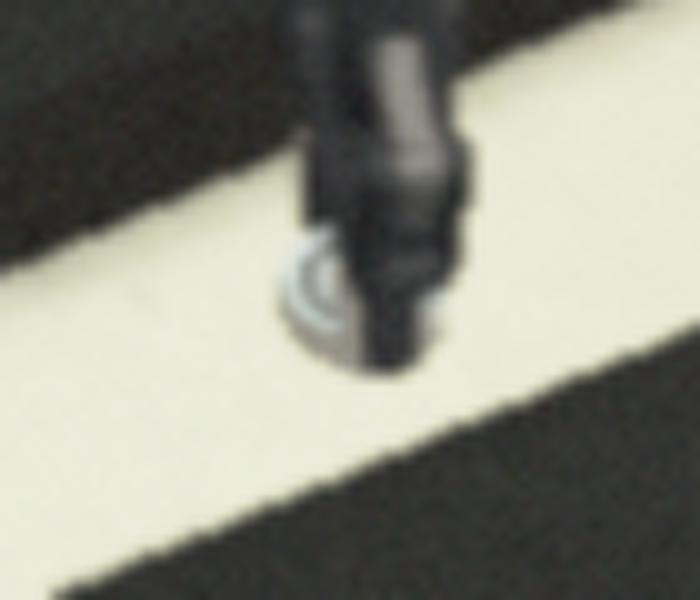

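```bash
python3 - <<'E'
from h import *
P,Q,s=cur(); print(s['joints'].round(3))
h=P[:2]/np.linalg.norm(P[:2]); l=np.array([-h[1],h[0]])
for n in('top','side'):
    p,d=snap(n); C=cloud(n,d).reshape(-1,3); r=C[:,:2]-P[:2]; a=r@h; b=r@l; z=C[:,2]-P[2]
    for lo in np.arange(.0,.4,.03):
        m=(z>lo)&(z<lo+.03)&(abs(a)<.2)&(abs(b)<.12)&(d.ravel()>0)
        if m.sum()>5: print(n,lo.round(2),m.sum(),'along',np.percentile(a[m],[2,98]).round(3),'lat',np.percentile(b[m],[2,98]).round(3))
for p in [tuple(case(-78,0,100)),tuple(case(-78,0,35))]: print(p,rel(p,tool(YAW)))
E
```

```text
[-0.512 -0.311  2.205 -0.     1.248 -1.697]
top 0.0 25 along [0.145 0.161] lat [-0.12  -0.102]
top 0.09 21 along [-0.009  0.015] lat [0.061 0.066]
top 0.24 28 along [-0.087  0.025] lat [-0.034  0.068]
top 0.27 429 along [-0.099  0.047] lat [-0.063  0.071]
top 0.3 2162 along [-0.085  0.036] lat [-0.058  0.062]
top 0.33 2037 along [-0.149 -0.02 ] lat [-0.046  0.074]
top 0.36 1536 along [-0.192 -0.108] lat [-0.012  0.079]
top 0.39 1216 along [-0.199 -0.156] lat [-0.002  0.073]
side 0.0 177 along [-0.02   0.154] lat [-0.119  0.021]
side 0.03 68 along [-0.015  0.009] lat [-0.053  0.027]
side 0.06 164 along [-0.018  0.015] lat [-0.064  0.021]
side 0.09 244 along [-0.019  0.017] lat [-0.067  0.009]
side 0.12 271 along [-0.037  0.033] lat [-0.038 -0.003]
side 0.15 423 along [-0.036  0.033] lat [-0.038  0.001]
side 0.18 340 along [-0.035  0.033] lat [-0.037 -0.002]
side 0.21 153 along [-0.033  0.026] lat [-0.056 -0.009]
side 0.24 488 along [-0.089  0.026] lat [-0.066 -0.04 ]
side 0.27 1227 along [-0.142  0.038] lat [-0.067  0.049]
side 0.3 2408 along [-0.18  0.03] lat [-0.06   0.056]
side 0.33 1653 along [-0.195 -0.031] lat [-0.046  0.067]
side 0.36 777 along [-0.198 -0.117] lat [-0.015  0.035]
side 0.39 386 along [-0.199 -0.156] lat [-0.002  0.045]
(np.float64(0.4246807267332183), np.float64(0.22804729993546657), np.float64(0.1)) (array([-0.0208,  0.1149,  0.35  ]), array([-0.7523,  0.0013, -0.0025]))
(np.float64(0.4246807267332183), np.float64(0.22804729993546657), np.float64(0.035)) (array([0.0442, 0.1147, 0.35  ]), array([-0.7523,  0.0013, -0.0025]))
```

Request:
play_rows --fingers '[0.65, 0.65, 0.65, 0.65, 0.65, 0.65, 0.65, 0.65, 0.65, 0.65, 0.65, 0.65, 0.65, 0.65, 0.65, 0.65, 0.65]' --offset '[[-0.004, 0.003, 0.01], [-0.01, 0.009, 0.028], [-0.015, 0.018, 0.055], [-0.02, 0.028, 0.085], [-0.021, 0.038, 0.115], [-0.021, 0.048, 0.145], [-0.021, 0.058, 0.175], [-0.021, 0.068, 0.205], [-0.021, 0.078, 0.235], [-0.021, 0.088, 0.265], [-0.021, 0.097, 0.295], [-0.021, 0.105, 0.32], [-0.021, 0.111, 0.337], [-0.021, 0.114, 0.347], [-0.021, 0.115, 0.35], [-0.021, 0.115, 0.35], [-0.021, 0.115, 0.35]]' --dr '[[-0.02, 0, 0], [-0.06, 0, 0], [-0.12, 0, 0], [-0.18, 0, 0], [-0.24, 0, 0], [-0.3, 0, 0], [-0.36, 0, 0], [-0.42, 0, 0], [-0.48, 0, 0], [-0.54, 0, 0], [-0.6, 0, 0], [-0.66, 0, 0], [-0.71, 0, 0], [-0.74, 0, 0], [-0.752, 0, 0], [-0.752, 0, 0], [-0.752, 0, 0]]'

```text
clock: 6.57
ee_pos: [0.4252, 0.2269, 0.1009]
tcp_rot: [-1.473, 1.015, 1.474]
force: [-0.1, 0.2, -0.0]
opening: 0.0393
```

```bash
python3 - <<'E'
from h import *
b,d=snap('side')
x,y=proj('side',[(.425,.228,.08)])[0].astype(int)
cv2.imwrite('pics/c9.png',cv2.resize(b[y-70:y+50,x-70:x+70],None,fx=5,fy=5,interpolation=2)[:,:,::-1])
P,Q,s=cur();print(rel(case(-78,0,30),tool(YAW)),rel(case(-78,0,12),tool(YAW)),Q.round(3))
E
```

```text
(array([0.071 , 0.0001, 0.0015]), array([-0.0017, -0.0003, -0.0008])) (array([0.089 , 0.0001, 0.0015]), array([-0.0017, -0.0003, -0.0008])) [[-0.001 -0.934 -0.357]
 [-0.001 -0.357  0.934]
 [-1.     0.001 -0.   ]]
```

View pics/c9.png

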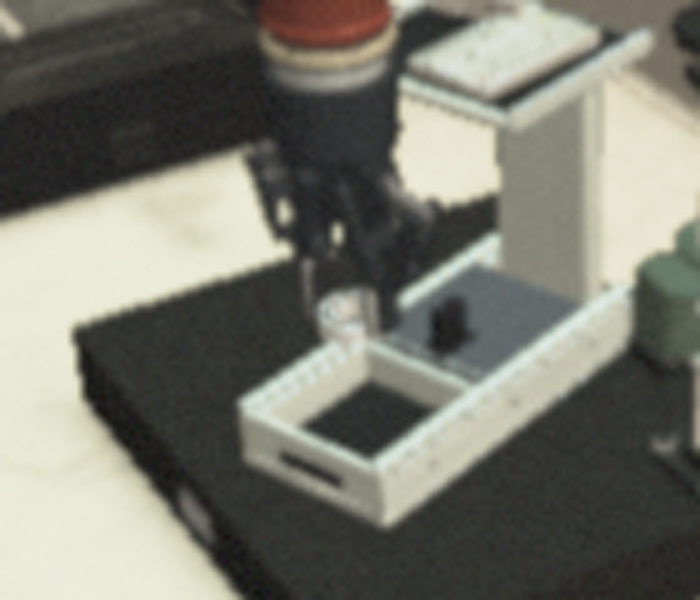

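Request:
play_rows --fingers '[0.65, 0.65, 0.65, 0.65, 0.65, 0.65, 0.65, 0.65]' --offset '[[0.008, 0, 0], [0.022, 0, 0], [0.038, 0, 0], [0.052, 0, 0], [0.063, 0, 0], [0.07, 0, 0], [0.073, 0, 0], [0.073, 0, 0]]' --dr '[[0, 0, 0], [0, 0, 0], [0, 0, 0], [0, 0, 0], [0, 0, 0], [0, 0, 0], [0, 0, 0], [0, 0, 0]]'

```text
clock: 7.28
ee_pos: [0.4252, 0.2271, 0.0276]
tcp_rot: [-1.473, 1.015, 1.474]
force: [1.2, -0.2, -0.8]
opening: 0.0392
```

```bash
python3 - <<'E'
from h import *
b,d=snap('side')
x,y=proj('side',[(.425,.228,.03)])[0].astype(int)
cv2.imwrite('pics/c10.png',cv2.resize(b[y-40:y+40,x-45:x+45],None,fx=8,fy=7,interpolation=2)[:,:,::-1])
E
```

```text
(no output)
```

View pics/c10.png

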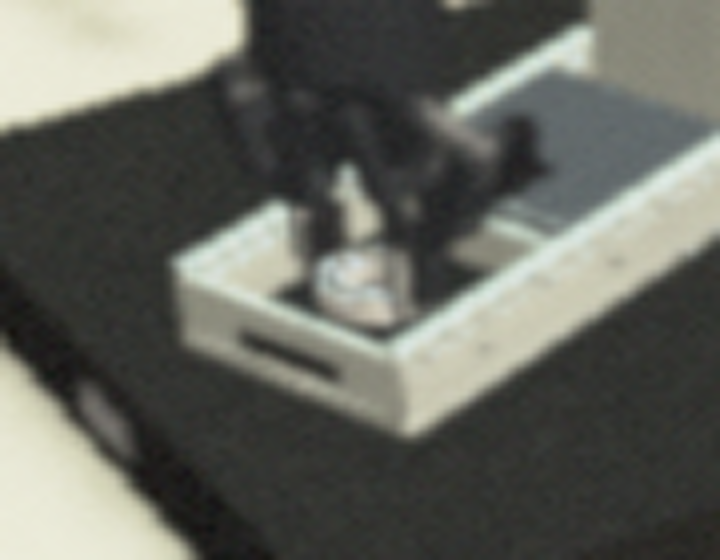

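Request:
play_rows --fingers '[0.65, 0.65, 0.65, 0.65, 0.65, 0.65, 0.65]' --offset '[[0.004, 0, 0], [0.009, 0, 0], [0.013, 0, 0], [0.015, 0, 0], [0.016, 0, 0], [0.017, 0, 0], [0.017, 0, 0]]' --dr '[[0, 0, 0], [0, 0, 0], [0, 0, 0], [0, 0, 0], [0, 0, 0], [0, 0, 0], [0, 0, 0]]'

```text
clock: 7.92
ee_pos: [0.4255, 0.2275, 0.0111]
tcp_rot: [-1.474, 1.013, 1.474]
force: [-0.3, 1.1, -0.2]
opening: 0.039
```

Request:
play_rows --fingers '[0.65, 0.65, 0.65, 0.65]' --offset '[[0.0005, 0, 0], [0.001, 0, 0], [0.0015, 0, 0], [0.0015, 0, 0]]' --dr '[[0, 0, 0], [0, 0, 0], [0, 0, 0], [0, 0, 0]]'

```text
clock: 8.25
ee_pos: [0.4257, 0.2276, 0.0099]
tcp_rot: [-1.474, 1.013, 1.473]
force: [-0.2, -0.2, -1.3]
opening: 0.0391
```

Request:
play_rows --fingers '[0.65, 0.65, 0.65, 0.65]' --offset '[[0.0005, 0, 0], [0.001, 0, 0], [0.001, 0, 0], [0.001, 0, 0]]' --dr '[[0, 0, 0], [0, 0, 0], [0, 0, 0], [0, 0, 0]]'

```text
clock: 8.58
ee_pos: [0.4259, 0.2276, 0.0098]
tcp_rot: [-1.474, 1.013, 1.474]
force: [-4.3, -1.5, 6.1]
opening: 0.0393
```

Request:
play_rows --fingers '[0.48, 0.44, 0.4, 0.36, 0.33, 0.33, 0.33, 0.33, 0.33, 0.33, 0.33, 0.33, 0.33]' --offset '[[0, 0, 0], [0, 0, 0], [0, 0, 0], [0, 0, 0], [0, 0, 0], [0, 0, 0], [-0.005, 0, 0], [-0.015, 0, 0], [-0.03, 0, 0], [-0.05, 0, 0], [-0.07, 0, 0], [-0.08, 0, 0], [-0.08, 0, 0]]' --dr '[[0, 0, 0], [0, 0, 0], [0, 0, 0], [0, 0, 0], [0, 0, 0], [0, 0, 0], [0, 0, 0], [0, 0, 0], [0, 0, 0], [0, 0, 0], [0, 0, 0], [0, 0, 0], [0, 0, 0]]'

```text
clock: 9.67
ee_pos: [0.428, 0.2284, 0.0926]
tcp_rot: [-1.476, 1.007, 1.469]
force: [-0.8, 0.3, -0.4]
opening: 0.0576
```

```bash
python3 - <<'E'
from h import *
b,d=snap('side')
x,y=proj('side',[(.425,.228,.03)])[0].astype(int)
cv2.imwrite('pics/c11.png',cv2.resize(b[y-45:y+35,x-35:x+55],None,fx=8,fy=7,interpolation=2)[:,:,::-1])
P,Q,s=cur();print(s['joints'].round(3))
E
```

```text
[ 0.337 -0.162  2.063 -0.     1.236 -1.6  ]
```

View pics/c11.png

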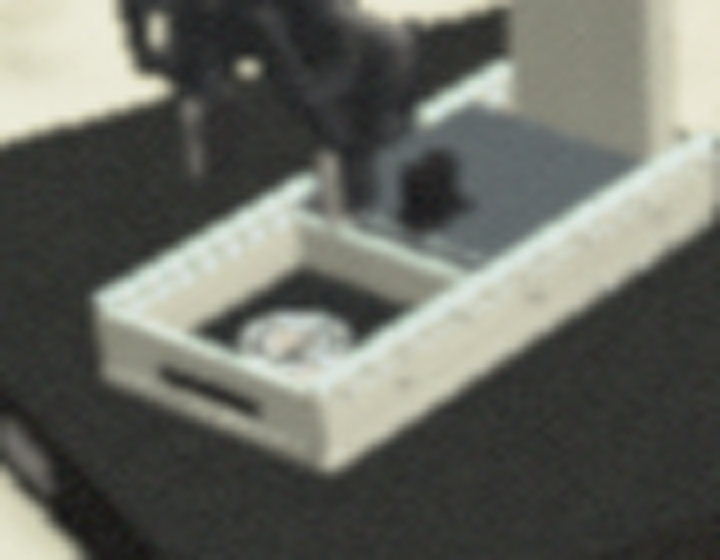

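```bash
python3 - <<'E'
from h import *
for n,(x0,y0,x1,y1) in (('side',(255,165,290,195)),('top',(190,168,212,190))):
    p=np.load('/tmp/%s.npz'%n)['p'].astype(int); g=p[y0:y1,x0:x1].sum(2)
    m=(g<120).astype(np.uint8)
    l,L,st,ce=cv2.connectedComponentsWithStats(m)
    for k in range(1,l):
        if st[k,4]>15:
            c=ce[k]+[x0,y0]; w=onplane(n,[c],.055)[0]; print(n,st[k],c,w.round(4),'case mm',(Rc.T@(w-CO)*1000).round(1))
    print('\n'.join(' '.join('%3d'%v for v in r[5:25]) for r in g[4:26]))
# refine case centre line in side view? project rail inner edges
E
```

```text
side [11 14  5  7 28] [267.85714286 181.67857143] [0.5003 0.2534 0.055 ] case mm [ 1.7 -3.4 55. ]
157 153 150 153 164 216 326 477 590 635 627 554 483 395 371 413 458 471 459 429
156 150 163 197 285 386 509 617 645 620 519 417 352 319 322 332 350 358 372 374
162 154 215 328 481 585 632 624 555 475 375 326 316 315 303 319 314 321 320 330
207 279 383 501 610 643 616 515 408 354 315 315 315 304 311 311 309 308 318 320
348 478 586 624 626 557 475 385 325 310 310 308 312 307 316 310 314 314 309 311
542 618 633 610 536 425 354 326 299 290 286 300 310 308 322 319 308 312 312 314
640 632 550 469 394 338 306 283 234 219 230 255 290 313 316 316 315 319 308 311
613 528 409 349 318 293 274 237 184 159 163 193 265 302 314 311 312 312 314 311
465 398 341 322 294 251 209 171 154 130 128 171 244 301 317 314 316 313 318 306
354 330 320 316 281 202 156 137 136 125 124 160 238 298 309 314 311 309 317 304
319 320 313 310 269 175 116 127 119 113 111 155 240 297 312 315 313 309 306 309
315 315 317 308 272 162  90 105 110  92 121 165 238 297 314 312 316 311 316 310
298 315 317 306 273 170  93 108  81  74  9
[... 1378 characters left out ...]
 178 183 185 183 182
180 167 121  82  66  60  52  32  31  51  89 140 176 183 193 207 214
176 171 144  98  65  52  39  29  23  44  78 128 184 212 231 272 276
181 178 159 127  79  38  36  18  28  63  97 139 228 265 283 304 281
181 181 172 155 107  69  54  62  77 131 171 174 251 260 277 320 325
178 182 178 176 165 128 104 112 141 205 208 208 261 284 315 392 409
189 203 210 222 235 198 167 168 195 236 259 284 329 371 375 377 371
229 265 275 274 267 236 222 249 284 305 364 375 346 345 312 279 252
284 299 289 273 288 300 316 366 384 361 356 320 262 224 190 188 155
277 307 321 322 367 399 390 375 348 285 241 209 167 126 109 121  85
313 369 400 388 378 366 321 274 254 184 130 120 104  75  63  64  60
```

```bash
cat > fk.py <<'E'
from h import *
from scipy.optimize import least_squares
D=np.array([[.2349,.5786,.2302,1.066,.0533,1.6142,1.476],[.42,.0007,.2198,-.176,-.467,2.077,1.533],[.401,-.1403,.081,-.512,-.311,2.205,1.248],[.428,.2284,.0926,.337,-.162,2.063,1.236]])
rho=np.sqrt(D[:,0]**2+D[:,1]**2-.0741**2)
def f(p):
    r0,z0,L2,L3,c=p; a=D[:,4]+D[:,5]
    return np.r_[r0+L2*np.sin(D[:,4])+L3*np.sin(a+c)-rho, z0+L2*np.cos(D[:,4])+L3*np.cos(a+c)-D[:,2]]
s=least_squares(f,[0,.1,.4,.4,0]); par=s.x
E
python3 - <<'E'
from fk import *
print(par.round(4),s.fun.round(4))
# approx: z0 = shoulder z - L6(tool length). 
for L6 in (.28,.30):
  zs=par[1]+L6
  for tilt in (25,30,35):
    for cx,z in ((-44,126),(8,52),(-95,52),(-100,80)):
      t=np.radians(tilt);w=case(cx,-1.5,z)-L6*tool(YAW,t)[:,0]
      rr=np.sqrt(w[0]**2+w[1]**2-.0741**2)-par[0]; zz=w[2]-zs; d=np.hypot(rr,zz)
      # interior angle
      cosE=(d*d-par[2]**2-par[3]**2)/(2*par[2]*par[3]); j3=np.arccos(cosE)-par[4]
      print(L6,tilt,(cx,z),w.round(3),'d',d.round(3),'j3',j3.round(3))
E
```

```text
[ 0.0051 -0.0479  0.426   0.6104  0.1468] [ 0.0002 -0.0002  0.0007 -0.0007  0.0002 -0.0002  0.0003 -0.0003]
0.28 25 (-44, 126) [0.346 0.196 0.38 ] d 0.413 j3 2.252
0.28 25 (8, 52) [0.395 0.215 0.306] d 0.445 j3 2.179
0.28 25 (-95, 52) [0.299 0.178 0.306] d 0.343 j3 2.42
0.28 25 (-100, 80) [0.294 0.176 0.334] d 0.345 j3 2.415
0.28 30 (-44, 126) [0.326 0.189 0.368] d 0.389 j3 2.31
0.28 30 (8, 52) [0.375 0.207 0.294] d 0.421 j3 2.234
0.28 30 (-95, 52) [0.279 0.17  0.294] d 0.319 j3 2.478
0.28 30 (-100, 80) [0.274 0.169 0.322] d 0.321 j3 2.474
0.28 35 (-44, 126) [0.307 0.181 0.355] d 0.365 j3 2.367
0.28 35 (8, 52) [0.356 0.2   0.281] d 0.399 j3 2.286
0.28 35 (-95, 52) [0.259 0.163 0.281] d 0.296 j3 2.536
0.28 35 (-100, 80) [0.255 0.161 0.309] d 0.297 j3 2.533
0.3 25 (-44, 126) [0.339 0.193 0.398] d 0.405 j3 2.272
0.3 25 (8, 52) [0.387 0.212 0.324] d 0.436 j3 2.199
0.3 25 (-95, 52) [0.291 0.175 0.324] d 0.334 j3 2.441
0.3 25 (-100, 80) [0.286 0.173 0.352] d 0.336 j3 2.436
0.3 30 (-44, 126) [0.317 0.185 0.386] d 0.379 j3 2.334
0.3 30 (8, 52) [0.365 0.204 0.312] d 0.411 j3 2.258
0.3 30 (-95, 52) [0.269 0.167 0.312] d 0.309 j3 2.505
0.3 30 (-100, 80) [0.265 0.165 0.34 ] d 0.31 j3 2.5
0.3 35 (-44, 126) [0.296 0.177 0.372] d 0.353 j3 2.396
0.3 35 (8, 52) [0.345 0.196 0.298] d 0.387 j3 2.314
0.3 35 (-95, 52) [0.249 0.159 0.298] d 0.284 j3 2.567
0.3 35 (-100, 80) [0.244 0.157 0.326] d 0.285 j3 2.565
```

```bash
python3 - <<'E'
from h import *
T=tool(YAW,np.radians(28))
tg=case(6,-1.5,50); pre=tg-.09*T[:,0]
print(pre,rel(pre,T),rel(tg,T))
E
```

```text
[0.46419298 0.24160792 0.12946528] (array([-0.0387, -0.0399, -0.0007]), array([-3.000e-04, -2.000e-04, -4.848e-01])) (array([ 0.041 , -0.0819, -0.0006]), array([-3.000e-04, -2.000e-04, -4.848e-01]))
```

Request:
play_rows --fingers '[0.35, 0.4, 0.45, 0.45, 0.45, 0.45, 0.45, 0.45, 0.45, 0.45, 0.45]' --offset '[[-0.005, 0, 0], [-0.015, 0, 0], [-0.025, 0, 0], [-0.035, 0, 0], [-0.039, -0.005, -0.0003], [-0.039, -0.015, -0.0005], [-0.039, -0.026, -0.0006], [-0.039, -0.036, -0.0006], [-0.039, -0.04, -0.0006], [-0.039, -0.04, -0.0006], [-0.039, -0.04, -0.0006]]' --dr '[[0, 0, -0.05], [0, 0, -0.15], [0, 0, -0.25], [0, 0, -0.35], [0, 0, -0.43], [0, 0, -0.47], [0, 0, -0.485], [0, 0, -0.485], [0, 0, -0.485], [0, 0, -0.485], [0, 0, -0.485]]' --squeeze 30

```text
clock: 10.63
ee_pos: [0.4626, 0.2411, 0.1266]
tcp_rot: [-1.58, 0.597, 1.123]
force: [-0.6, 0.2, -0.7]
opening: 0.0466
```

```bash
python3 - <<'E'
from h import *
b,d=snap('side')
x,y=proj('side',[(.47,.245,.08)])[0].astype(int)
cv2.imwrite('pics/c12.png',cv2.resize(b[y-60:y+50,x-70:x+70],None,fx=5,fy=5,interpolation=2)[:,:,::-1])
P,Q,s=cur();print(s['joints'].round(3)); print(rel(case(6,-1.5,50),tool(YAW,np.radians(28))))
E
```

```text
[ 0.328 -0.431  2.265  0.024  0.825 -1.621]
(array([ 0.0885, -0.0032, -0.0001]), array([-0.0003, -0.0001, -0.0056]))
```

View pics/c12.png

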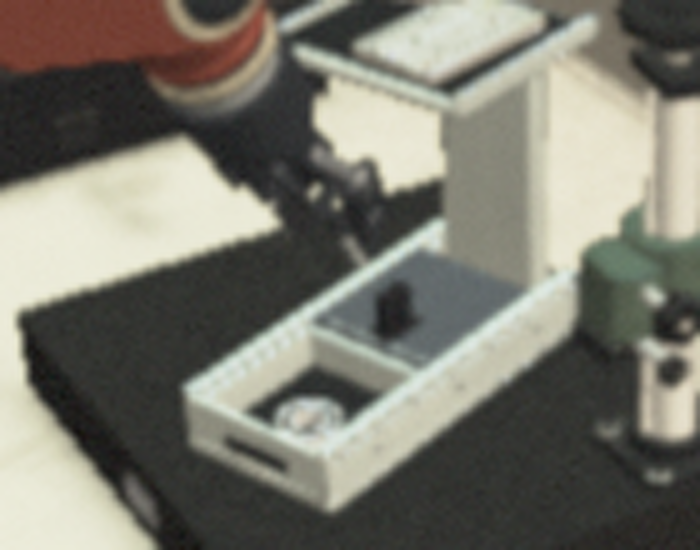

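Request:
play_rows --fingers '[0.45, 0.45, 0.45, 0.45, 0.45, 0.45, 0.45, 0.45]' --offset '[[0.006, 0, 0], [0.018, 0, 0], [0.034, 0, 0], [0.05, 0, 0], [0.06, 0, 0], [0.065, 0, 0], [0.065, 0, 0], [0.065, 0, 0]]' --dr '[[0, 0, 0], [0, 0, 0], [0, 0, 0], [0, 0, 0], [0, 0, 0], [0, 0, 0], [0, 0, 0], [0, 0, 0]]'

```text
clock: 11.35
ee_pos: [0.4913, 0.2521, 0.0701]
tcp_rot: [-1.581, 0.595, 1.122]
force: [0.7, -0.0, -0.1]
opening: 0.0468
```

```bash
python3 - <<'E'
from h import *
b,d=snap('side')
x,y=proj('side',[(.5,.25,.08)])[0].astype(int)
cv2.imwrite('pics/c13.png',cv2.resize(b[y-35:y+35,x-40:x+40],None,fx=9,fy=8,interpolation=2)[:,:,::-1])
P,Q,s=cur();print(s['joints'].round(3)); print(rel(case(6,-1.5,50),tool(YAW,np.radians(28))))
E
```

```text
[ 0.331 -0.243  2.23   0.027  0.67  -1.623]
(array([ 0.0243, -0.0017, -0.0001]), array([-0.0003, -0.0001, -0.0031]))
```

View pics/c13.png

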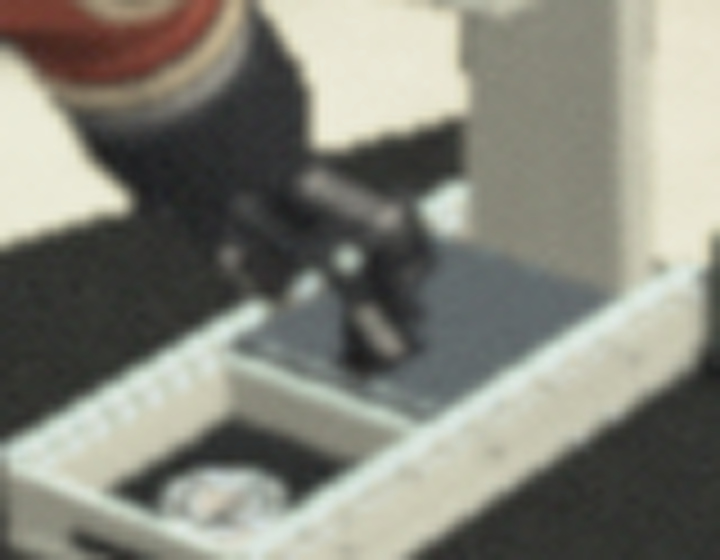

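Request:
play_rows --fingers '[0.45, 0.45, 0.45, 0.45, 0.45, 0.45]' --offset '[[0.006, 0, 0], [0.013, 0, 0], [0.018, 0, 0], [0.022, 0, 0], [0.022, 0, 0], [0.022, 0, 0]]' --dr '[[0, 0, 0], [0, 0, 0], [0, 0, 0], [0, 0, 0], [0, 0, 0], [0, 0, 0]]'

```text
clock: 11.9
ee_pos: [0.5008, 0.2558, 0.0502]
tcp_rot: [-1.581, 0.595, 1.122]
force: [-0.0, -0.2, -0.6]
opening: 0.0467
```

Request:
play_rows --fingers '[0.5, 0.6, 0.7, 0.75, 0.8, 0.85, 0.9, 0.95, 1, 1, 1, 1]' --offset '[[0, 0, 0], [0, 0, 0], [0, 0, 0], [0, 0, 0], [0, 0, 0], [0, 0, 0], [0, 0, 0], [0, 0, 0], [0, 0, 0], [0, 0, 0], [0, 0, 0], [0, 0, 0]]' --dr '[[0, 0, 0], [0, 0, 0], [0, 0, 0], [0, 0, 0], [0, 0, 0], [0, 0, 0], [0, 0, 0], [0, 0, 0], [0, 0, 0], [0, 0, 0], [0, 0, 0], [0, 0, 0]]'

```text
clock: 12.9
ee_pos: [0.5003, 0.2582, 0.0513]
tcp_rot: [-1.577, 0.592, 1.123]
force: [-4.4, 11.9, 2.6]
opening: 0.0116
```

```bash
python3 - <<'E'
from h import *
b,d=snap('side')
x,y=proj('side',[(.5,.25,.08)])[0].astype(int)
cv2.imwrite('pics/c14.png',cv2.resize(b[y-35:y+35,x-40:x+40],None,fx=9,fy=8,interpolation=2)[:,:,::-1])
P,Q,s=cur();print(s['joints'].round(3),(Rc.T@(P-CO)*1000).round(1),'100mm front in tool:',(Q.T@(-Rc[:,0]*.1)).round(4))
E
```

```text
[ 0.335 -0.177  2.213  0.033  0.62  -1.624] [ 3.3  1.  51.2] 100mm front in tool: [-0.0467  0.0884  0.    ]
```

View pics/c14.png

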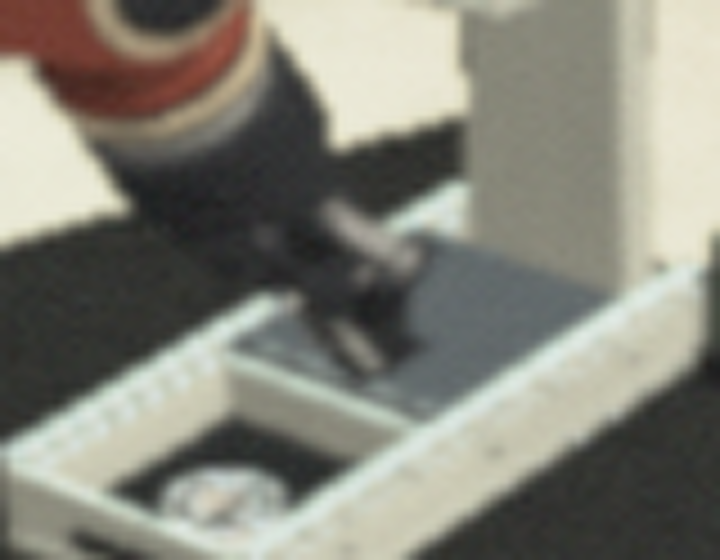

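Request:
play_rows --fingers '[1, 1, 1, 1, 1, 1, 1, 1, 1, 1]' --offset '[[0, 0, 0.0012], [-0.0014, 0.0027, 0.0025], [-0.0042, 0.008, 0.0025], [-0.0084, 0.0159, 0.0025], [-0.0131, 0.0248, 0.0025], [-0.0178, 0.0336, 0.0025], [-0.0224, 0.0424, 0.0025], [-0.0262, 0.0495, 0.0025], [-0.028, 0.053, 0.0025], [-0.028, 0.053, 0.0025]]' --dr '[[0, 0, 0], [0, 0, 0], [0, 0, 0], [0, 0, 0], [0, 0, 0], [0, 0, 0], [0, 0, 0], [0, 0, 0], [0, 0, 0], [0, 0, 0]]' --squeeze 40

```text
clock: 13.78
ee_pos: [0.4436, 0.2368, 0.0513]
tcp_rot: [-1.58, 0.594, 1.121]
force: [-2.5, 3.3, 3.2]
opening: 0.0108
```

```bash
python3 - <<'E'
from h import *
b,d=snap('side')
x,y=proj('side',[(.46,.24,.06)])[0].astype(int)
cv2.imwrite('pics/c15.png',cv2.resize(b[y-45:y+40,x-45:x+50],None,fx=8,fy=7,interpolation=2)[:,:,::-1])
P,Q,s=cur();print(s['joints'].round(3),(Rc.T@(P-CO)*1000).round(1),(Rc.T@s['force']).round(1))
E
```

```text
[ 0.333 -0.358  2.354  0.026  0.66  -1.62 ] [-56.9   1.4  51.2] [-1.5  4.9  3.5]
```

View pics/c15.png

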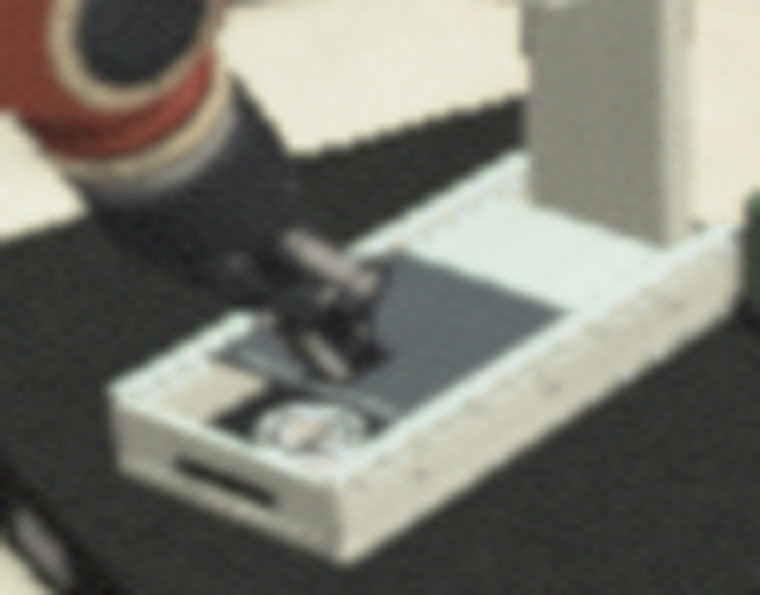

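Request:
play_rows --fingers '[1, 1, 1, 1, 1, 1, 1]' --offset '[[-0.0014, 0.0027, 0], [-0.0047, 0.0088, 0.0005], [-0.0093, 0.0177, 0.001], [-0.0131, 0.0248, 0.001], [-0.0159, 0.03, 0.001], [-0.0159, 0.03, 0.001], [-0.0159, 0.03, 0.001]]' --dr '[[0, 0, 0], [0, 0, 0], [0, 0, 0], [0, 0, 0], [0, 0, 0], [0, 0, 0], [0, 0, 0]]'

```text
clock: 14.42
ee_pos: [0.4124, 0.225, 0.0513]
tcp_rot: [-1.582, 0.595, 1.12]
force: [-1.3, -3.0, 3.9]
opening: 0.0109
```

```bash
python3 - <<'E'
from h import *
b,d=snap('side')
x,y=proj('side',[(.43,.23,.06)])[0].astype(int)
cv2.imwrite('pics/c16.png',cv2.resize(b[y-45:y+40,x-45:x+50],None,fx=8,fy=7,interpolation=2)[:,:,::-1])
P,Q,s=cur();print(s['joints'].round(3),(Rc.T@(P-CO)*1000).round(1),(Rc.T@s['force']).round(1))
E
```

```text
[ 0.332 -0.478  2.434  0.023  0.7   -1.619] [-90.4   1.6  51.3] [-1.9 -4.2  4.1]
```

View pics/c16.png

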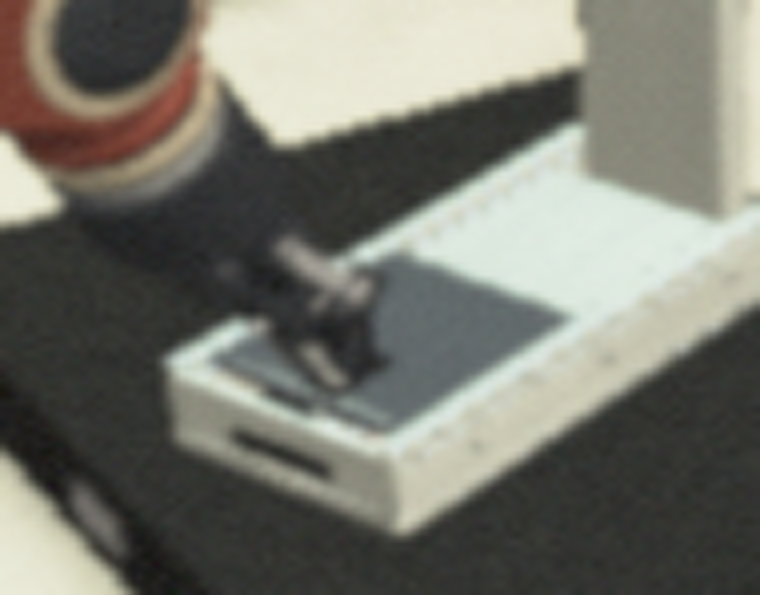

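A few mm remain (small dark gap at (295,398) in the crop). Creep on.

Request:
play_rows --fingers '[1, 1, 1, 1, 1]' --offset '[[-0.0009, 0.0018, -0.0005], [-0.0019, 0.0035, -0.0005], [-0.0028, 0.0053, -0.0005], [-0.0028, 0.0053, -0.0005], [-0.0028, 0.0053, -0.0005]]' --dr '[[0, 0, 0], [0, 0, 0], [0, 0, 0], [0, 0, 0], [0, 0, 0]]'

```text
clock: 14.88
ee_pos: [0.4068, 0.2229, 0.0513]
tcp_rot: [-1.581, 0.594, 1.121]
force: [-0.8, -2.5, 4.1]
opening: 0.011
```

Request:
play_rows --fingers '[1, 1, 1, 1]' --offset '[[-0.0009, 0.0018, 0], [-0.0014, 0.0027, 0], [-0.0014, 0.0027, 0], [-0.0014, 0.0027, 0]]' --dr '[[0, 0, 0], [0, 0, 0], [0, 0, 0], [0, 0, 0]]'

```text
clock: 15.22
ee_pos: [0.404, 0.2218, 0.0512]
tcp_rot: [-1.581, 0.594, 1.121]
force: [0.2, -3.1, 5.0]
opening: 0.011
```

```bash
python3 - <<'E'
from h import *
P,Q,s=cur();print(s['joints'].round(3),(Rc.T@(P-CO)*1000).round(1),(Rc.T@s['force']).round(1))
E
```

```text
[ 0.33  -0.514  2.457  0.026  0.714 -1.622] [-99.6   1.6  51.2] [-0.9 -3.   5. ]
```

Request:
play_rows --fingers '[1, 1, 1, 1]' --offset '[[-0.0005, 0.0009, 0], [-0.0009, 0.0018, 0], [-0.0009, 0.0018, 0], [-0.0009, 0.0018, 0]]' --dr '[[0, 0, 0], [0, 0, 0], [0, 0, 0], [0, 0, 0]]'

```text
clock: 15.55
ee_pos: [0.4029, 0.2214, 0.0513]
tcp_rot: [-1.581, 0.592, 1.118]
force: [12.3, 3.3, -5.9]
opening: 0.0105
```

Request:
play_rows --fingers '[1, 1, 1, 1]' --offset '[[-0.0005, 0.0009, 0], [-0.0009, 0.0018, 0], [-0.0009, 0.0018, 0], [-0.0009, 0.0018, 0]]' --dr '[[0, 0, 0], [0, 0, 0], [0, 0, 0], [0, 0, 0]]'

```text
clock: 15.88
ee_pos: [0.4025, 0.2212, 0.0516]
tcp_rot: [-1.581, 0.587, 1.114]
force: [32.2, 13.9, -21.6]
opening: 0.0106
```

```bash
python3 - <<'E'
from h import *
b,d=snap('side')
x,y=proj('side',[(.43,.23,.06)])[0].astype(int)
cv2.imwrite('pics/c17.png',cv2.resize(b[y-35:y+40,x-45:x+45],None,fx=8,fy=8,interpolation=2)[:,:,::-1])
P,Q,s=cur();print(s['joints'].round(3),(Rc.T@(P-CO)*1000).round(1),(Rc.T@s['force']).round(1))
E
```

```text
[ 0.329 -0.528  2.467  0.027  0.709 -1.623] [-101.2    1.6   51.6] [ 33.5   1.7 -22.5]
```

View pics/c17.png

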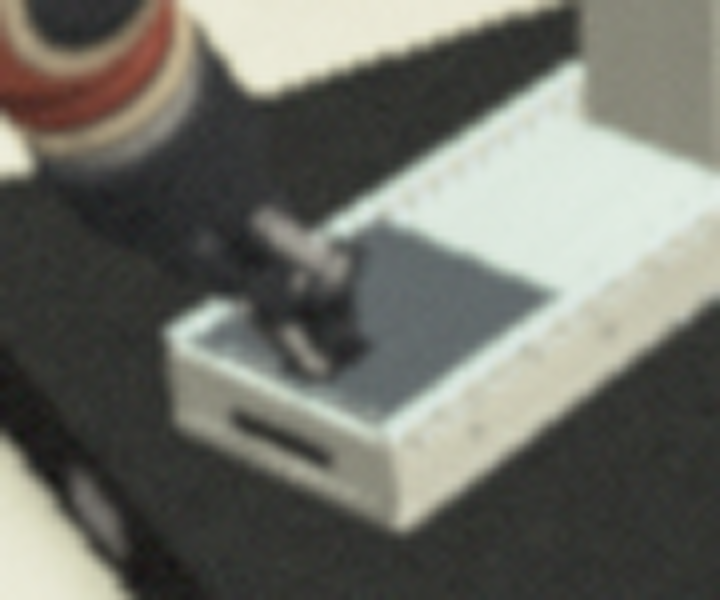

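Request:
play_rows --fingers '[1, 1, 0.9, 0.8, 0.7, 0.6, 0.5, 0.5, 0.5]' --offset '[[0.0005, -0.001, 0], [0.0009, -0.0018, 0], [0.0009, -0.0018, 0], [0.0009, -0.0018, 0], [0.0009, -0.0018, 0], [0.0009, -0.0018, 0], [0.0009, -0.0018, 0], [0.0009, -0.0018, 0], [0.0009, -0.0018, 0]]' --dr '[[0, 0, 0], [0, 0, 0], [0, 0, 0], [0, 0, 0], [0, 0, 0], [0, 0, 0], [0, 0, 0], [0, 0, 0], [0, 0, 0]]'

```text
clock: 16.68
ee_pos: [0.4016, 0.221, 0.0505]
tcp_rot: [-1.581, 0.595, 1.122]
force: [-0.1, 0.7, -0.5]
opening: 0.0425
```

```bash
python3 - <<'E'
from h import *
P,Q,s=cur();print((Q.T@[0,0,.1]).round(4),(Q.T@(-Rc[:,0]*.1)).round(4),s['opening'])
E
```

```text
[-0.0885 -0.0465  0.    ] [-0.0465  0.0885 -0.    ] 0.04250285992522421
```

Go straight up 110 mm, clear of the pull (deck edge is ~90 mm behind).

Request:
play_rows --fingers '[0.5, 0.5, 0.5, 0.5, 0.5, 0.5, 0.5, 0.5, 0.5, 0.5]' --offset '[[-0.004, -0.0021, 0], [-0.012, -0.0063, 0], [-0.024, -0.0126, 0], [-0.04, -0.021, 0], [-0.056, -0.0294, 0], [-0.072, -0.0378, 0], [-0.086, -0.0452, 0], [-0.095, -0.05, 0], [-0.097, -0.051, 0], [-0.097, -0.051, 0]]' --dr '[[0, 0, 0], [0, 0, 0], [0, 0, 0], [0, 0, 0], [0, 0, 0], [0, 0, 0], [0, 0, 0], [0, 0, 0], [0, 0, 0], [0, 0, 0]]'

```text
clock: 17.52
ee_pos: [0.4023, 0.2212, 0.1619]
tcp_rot: [-1.581, 0.593, 1.12]
force: [0.5, 0.5, 0.1]
opening: 0.0426
```

```bash
python3 - <<'E'
from h import *
b,d=snap('side','s9.png')
x,y=proj('side',[(.43,.23,.06)])[0].astype(int)
cv2.imwrite('pics/c18.png',cv2.resize(b[y-45:y+40,x-45:x+55],None,fx=8,fy=7,interpolation=2)[:,:,::-1])
E
```

```text
(no output)
```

View pics/c18.png

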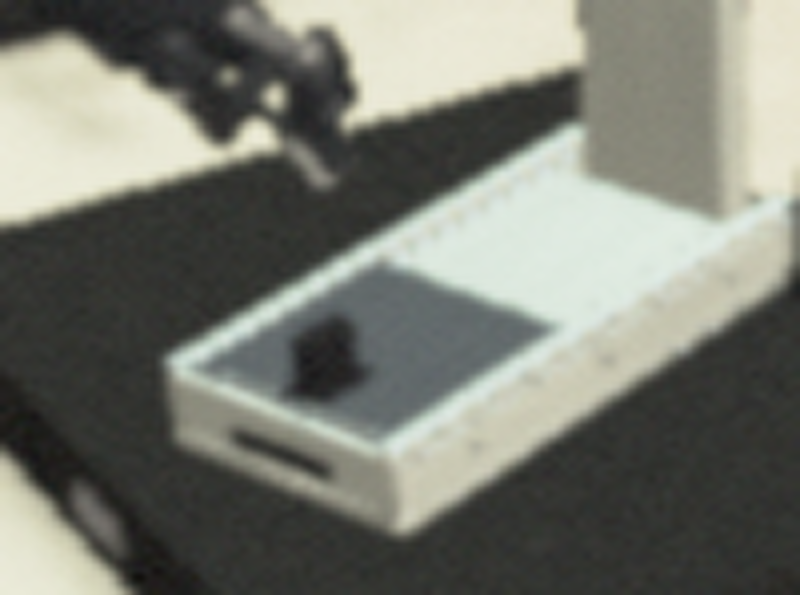

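View pics/s9.png

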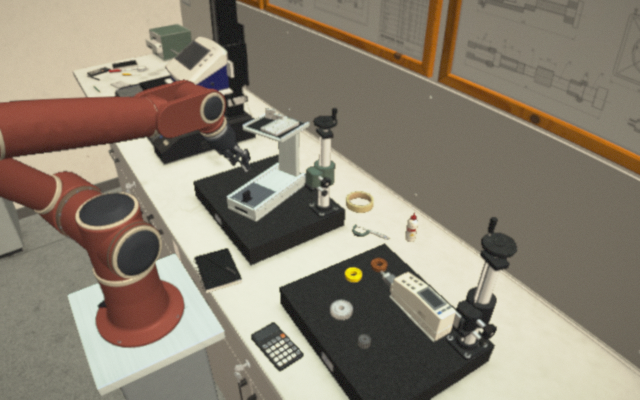

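```bash
python3 - <<'E'
from h import *
print(arm.close_job())
E
```

```text
the job is handed in; nothing more can be done
None
```

The steel bearing is lying flat in the front bay, the cover is slid fully home over it, and the job was handed in at about 17.6 s.

- **Bearing:** I picked the silvery 42 mm ring and lowered it until light floor contact (about 6 N) before letting go. A picture then showed it flat in the bay.
- **Cover:** I took the pull with the tool tilted 28° and drew it about 105 mm until it met the front wall. The push there was about 40 N at the wrist, and I eased it off before opening the fingers.
- **Last checks:** The final side picture shows no gap at the front wall, the gripper well clear, and the deck and both gears where they were. I saw no unexpected forces during the moves past the deck.
- **Disagreements:** The opening read about 39 mm on the 42 mm ring and about 11 mm on the 12 mm pull. The pull sat about 2.5 mm to the side of where I had estimated it, which gave about 12 N sideways on closing; I corrected this during the slide. I took no final top-camera picture.

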